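# Fetch the polishing block from the rotary caddy into its waxing cradle

### The arm

A 7-joint arm with a two-finger parallel gripper is mounted at the origin on a cart in front of the work surface, level with it; the furniture and walls round the work are solid. World frame = base frame: x ahead of the robot, y to its left, z up, the work surface at z = 0. Lengths are in m, angles in rad, forces in N, time in s.
With the tool pointing down it reaches from about 0.425 to 0.875 m from the base axis. Payload 4.7 kg.
Tool frame: the origin (TCP) lies at the very end of the fingers, on their centre line; the grasp point (between the pads) lies 19 mm behind it; z points along the fingers, y is the line along which they close (so a half turn about z gives the same grasp; the last joint's range is limited). The gripper opens to 85 mm and grips with 20 to 120 N. Pads are 22 mm wide; open, the fingers measure 114 mm over their backs; the gripper's body (76 mm by 85 mm) begins 54 mm behind the grasp point. The pads swing forward as they close: fully open they stand 13 mm farther back than shut.
Start: joints at [-1.311, 0.321, -0.07, 1.45, 0.023, 1.371, -0.057], TCP at [0.158, 0.63, 0.231] pointing down, gripper open.
Joint ranges: [-2.86, 2.86], [-0.3, 2.09], [-1.38, 1.24], [0.06, 2.45], [-1.56, 4.7], [0.09, 2.05], [-2.69, 2.69]. Speed limits (rad/s): [2.57, 2.57, 3.14, 3.14, 3.14, 3.14, 3.14].

### API

Orientations are given as a unit quaternion [x, y, z, w].
In Python, from bench import ctrl, vision, order gives the robot as it stands. The module is installed in compiled form; this text tells all that it offers.
- The arm moves only by the tool carry_out, never from a script. Its argument "targets" is one flat list of numbers, 7 for each row, row after row: the turn, a rotation vector about the world's x, y, z in degrees, then the shift along the world's x, y, z in m, then the opening in per cent of the stroke, from 0 (shut) to 100 (fully open). In form: [ax, ay, az, x, y, z, hand, ax, ay, az, x, y, z, hand, ...]. A call has 1 to 20 rows; each row is the pose to reach, as a shift and turn from the pose commanded when the call began; what a row does not reach only later rows make up. A row lasts 1/12 s, in which the tool goes at most 41.7 mm and 7.16 degrees, less where a joint would pass 70% of its speed; a pose out of reach is approached as far as the arm can. A call with a gripper value outside its range is refused whole. The fingers move at their own pace and stop on an object; the grip force is fixed at half the most. Time passes only in rows, so rows that repeat a pose let the fingers close. It gives the time, the measured TCP pose, the force, the opening and the grip force at its end, in the units of the state.
- ctrl.sense(): the state, without advancing time (a new reading comes with each control period).
- vision.get_image(name): name is "side" or "top" or "wrist"; returns a dict with "image" (480x640x3 uint8, red, green, blue), "camera_matrix" (3x3 intrinsics, pixels), "rvec" (rotation vector, rad) and "tvec" (3), from world to camera coordinates, as OpenCV has them. Camera axes: x right, y down, z forward; pixel columns grow to the right and rows downward; lengths in m; the calibration is good to about 2 mm. A picture is of the moment at which its call begins. There is no depth.
- order.sign_off(): hands the job in; it is judged then, once.
The state is a dict: "time": time; "joint_pos": joint angles; "dq": joint speeds; "joint_torque": joint torques, N m; "eef_pos": TCP position; "tcp_rot": TCP orientation; "ft_force": force on the tool from outside, world axes, zero at the start; "moment": the same for the moment, N m; "gripper_width": finger opening in m; "grip_force": force on a finger pad.
Only numpy, scipy, OpenCV 4.12 (cv2) and the standard library are available. Lean on these libraries where they do the work, as an engineer would, in place of code of your own. Each camera call takes 0.05 s, during which the arm holds its last target. There are 200 camera calls.

### The job

The rotary caddy keeps things under a clear dust cover that is open on the side towards you: turn it (there is a knob on top) until the bay with the wooden polishing block stands in the opening and let it stand there, then take the block out by its ends. Stand it on the bare table, let go, take it again across its narrow sides and lower it, still held, sole down to the bottom of the waxing cradle between the two end cheeks, and let go. Leave the three other things in their bays and do not disturb what stands on the table.

Things in the scene. Friction and masses are not known exactly. Their poses are not given: they have to be found in the camera images.
- polish_block: Wooden polishing block with a cork sole and a dark groove in its top: 38 (x) x 66 (y) x 40 mm (z), about 0.14 kg. Origin at the centre of its underside, z up, y along its length. It starts in one bay of the carousel, length along the tangent, narrow sides facing hub and outer wall. Half a turn makes no difference.
- carousel: Turning part of the caddy; origin on its upright axis at table height, z up. Square grey hub 120 x 120 mm with a bay at each face (-x, +x, -y, +y): 44 mm wide between the hub and an outer wall 72 mm long, both walls 60 mm above the table (2 mm over the block's top). The block is in the -x bay; jaws fit only along the tangent. It turns over 2 turns either way, friction 0.06 N m, and stays where left.
- block_bay (a point): Centre of the floor of the block's bay, 82 mm from the axis, 18 mm above the table; turns with the carousel. The bays are open along the tangent: at least 45 mm free beyond each end of the block, then thin diagonal fins 54 mm above the table.
- knob (a point): Centre of the square black knob on the carousel's axis, 99 mm above the table: 30 x 30 mm, sides along the carousel's x and y, from 82 to 116 mm above the table, so clear above the cover. Gripped across two opposite faces it turns the carousel.
- opening (a point): Fixed point at bay floor height where a bay's centre lies when that bay stands squarely in the opening of the cover, which spans 104 degrees about it. The table between caddy, cradle and the front edge (0.31 m ahead of the base) is bare for y above 0; to the right of the caddy, beyond y = -0.02 m, stand fixed bottles up to 236 mm high and an 86 mm high tub, behind it (x over 0.77 m) boxes up to 171 mm high.
- cover_top (a point): Centre of the upper side of the fixed clear cover, on the carousel's axis, 70 mm above the table. The cover is a flat ring 4 mm thick, radius 30 to 124 mm, on four 8 mm posts at radius 121 mm (one just beside each edge of the opening, two at the back, caps 74 mm above the table). Under it a round base of radius 126 mm.
- cradle: Waxing cradle, fixed: aluminium plate 70 (x) x 110 (y) x 8 mm; two dark end cheeks, 73 mm apart along y, 44 mm wide, 9 mm thick, flaring outwards from 43 mm above the table to their tops at 57 mm (9 mm over the seated block); two low side lips 50 mm long, leaning outwards, 44 mm apart along x at the foot, 54 mm at their tops 17 mm above the table. The block lies along y, either way round. Origin on the table under its centre.
- cradle_seat (a point): Centre of the cradle's floor, 8 mm above the table: the block's origin comes to lie here.
- suede_block: Tan rubber block 30 x 58 x 22 mm lying in another bay of the carousel (carousel -y). Origin centre of underside. Stays there.
- small_bottle: Small white bottle 30 x 78 x 30 mm lying in the bay opposite the block (carousel +x). Origin centre of underside. Stays there.
- thread_spool: Thread spool, 34 mm across, 45 mm high, standing in another bay (carousel +y); it overtops the bay walls by 3 mm but passes below the cover. Origin centre of underside. Stays there.
- green_bottle: White squeeze bottle with green cap, 54 mm across, 172 mm high, standing loose on the table near the work. Origin centre of underside. Not to be disturbed.
- cream_tin: Brown round tin, 68 mm across, 24 mm high, loose on the table beside the caddy. Origin centre of underside. Not to be disturbed.

How it is judged:
On the way, in this order (a step that is already met when the one before it is completed fails the run):
1. the block's bay stands at rest in the opening of the cover, the block still in it (horizontal distance between block_bay and opening below 0.025 m and velocity of joint carousel between -0.1 and 0.1 rad/s and x of polish_block in the frame of carousel below -0.06 m and height (world z) of polish_block below 0.03 m), for 0.2 s.
2. the block stands upright on the bare table, clear of caddy and cradle, let go and at rest (height (world z) of polish_block below 0.004 m and angle between polish_block's own z axis and vertical below 0.08 rad and contact force between polish_block and the fingers below 0.1 N and linear speed of polish_block below 0.02 m/s and horizontal distance between polish_block and carousel above 0.13 m and horizontal distance between polish_block and cradle above 0.06 m), for 0.1 s.
3. the block is lowered to the bottom of the cradle while held (within 6 mm of it) (z of polish_block in the frame of cradle_seat below 0.006 m and contact force between polish_block and the fingers above 0.5 N and horizontal distance between polish_block and cradle_seat below 0.008 m and angle between the y axis of polish_block and the y axis of cradle, either way round below 0.12 rad and angle between polish_block's own z axis and vertical below 0.08 rad), for 0.05 s.
At the end, for the whole second after the job is handed in: The block rests let go and still in the cradle, sole on the cradle floor (3 mm), centred within 8 mm, in line with the cradle within 0.12 rad and upright; the three other things are still in their bays, and bottle and tin are within 30 mm of where they stood (z of polish_block in the frame of cradle_seat between -0.003 and 0.003 m and contact force between polish_block and the fingers below 0.1 N and linear speed of polish_block below 0.02 m/s and horizontal distance between polish_block and cradle_seat below 0.008 m and angle between the y axis of polish_block and the y axis of cradle, either way round below 0.12 rad and angle between polish_block's own z axis and vertical below 0.08 rad and not (height (world z) of suede_block above 0.05 m or horizontal distance between suede_block and carousel above 0.115 m) and not (height (world z) of small_bottle above 0.05 m or horizontal distance between small_bottle and carousel above 0.115 m) and not (height (world z) of thread_spool above 0.05 m or horizontal distance between thread_spool and carousel above 0.115 m) and distance of each of green_bottle, cream_tin from where it was at the start of the episode below 0.03 m); the robot touches nothing.
It fails at once if one of the three other things is taken or knocked out of its bay ((height (world z) of suede_block above 0.05 m or horizontal distance between suede_block and carousel above 0.115 m) or (height (world z) of small_bottle above 0.05 m or horizontal distance between small_bottle and carousel above 0.115 m) or (height (world z) of thread_spool above 0.05 m or horizontal distance between thread_spool and carousel above 0.115 m)).
It fails at once if the bottle or the tin is pushed more than 30 mm or tipped (distance of any of green_bottle, cream_tin from where it was at the start of the episode above 0.03 m or angle between any of green_bottle, cream_tin's own z axis and vertical above 0.4 rad).
It also fails if it takes over 72 s, if anything falls off the work surface, if the arm or the gripper's body presses on something with over 40 N, if the wrist force passes 120 N, or if a joint passes its speed limit or range.

## Working session

There is one attempt and no reset: what is moved stays moved. The work goes in short steps, Python scripts to look and compute and a tool call to move; the robot and the scene stay as the last step left them, time stands still between calls to the robot, and variables do not carry over. Pictures are saved under pics/ and viewed, at most 10 in all, crops included, and the job is handed in when it is done.

Besides the shell and the picture viewer there is one more tool, called after ">>>" as name(argument=value, ...), one argument or row to a line, values as JSON. carry_out: Moves the arm, as the interface text tells. Its arguments: {"type":"object","properties":{"targets":{"type":"array","items":{"type":"number"}}},"required":["targets"]}

```bash
mkdir -p pics
cat > h.py <<'E'
import numpy as np, cv2
from bench import ctrl, vision, order
def snap(name,fn):
    d=vision.get_image(name); cv2.imwrite(f'pics/{fn}.png',d['image'][...,::-1]); np.savez(f'pics/{fn}.npz',K=d['camera_matrix'],r=d['rvec'],t=d['tvec']); return d
def ray(fn,uv,z):
    c=np.load(f'pics/{fn}.npz'); R=cv2.Rodrigues(c['r'])[0]; C=-R.T@c['t'].reshape(3)
    uv=np.atleast_2d(uv).astype(float); d=np.c_[uv,np.ones(len(uv))]@np.linalg.inv(c['K']).T@R
    return C+d*((np.broadcast_to(z,len(uv))-C[2])/d[:,2])[:,None]
def proj(fn,P):
    c=np.load(f'pics/{fn}.npz'); return cv2.projectPoints(np.array(P,float).reshape(-1,3),c['r'],c['t'],c['K'],None)[0][:,0]
E
python3 - <<'E'
from h import *
snap('top','top0');snap('side','side0');s=ctrl.sense();print(s)
for f in('top0','side0'):
    c=np.load(f'pics/{f}.npz');R=cv2.Rodrigues(c['r'])[0];print(-R.T@c['t'].reshape(3))
E
```

```text
{'time': 0.1, 'joint_pos': array([-1.31091372,  0.32175094, -0.0700831 ,  1.45158256,  0.02260528,
        1.37079851, -0.05690115]), 'dq': array([-0.00075932, -0.00272255, -0.00047948, -0.00241234,  0.00030997,
       -0.00102403,  0.00026885]), 'joint_torque': array([ 4.14559927e-04, -4.94878793e+01, -3.83524736e-01, -3.15210521e+01,
        1.30828979e-02,  7.31812484e-03,  2.01918294e-05]), 'eef_pos': array([0.15808424, 0.62997377, 0.23031668]), 'tcp_rot': array([ 1.22568831e-01,  9.92459628e-01, -8.74401743e-04, -5.73796693e-05]), 'ft_force': array([-0.52799454, -0.68723349,  0.03830246]), 'moment': array([-0.02214281,  0.02848157, -0.00481449]), 'grip_force': 0.0, 'gripper_width': 0.08517734132945994}
[0.40661475 0.08508099 1.24147757]
[-0.03282385 -0.37766175  0.54918953]
```

View pics/top0.png

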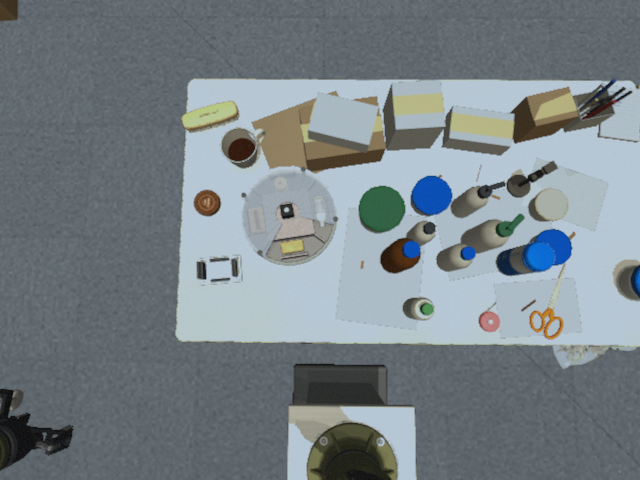

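View pics/side0.png

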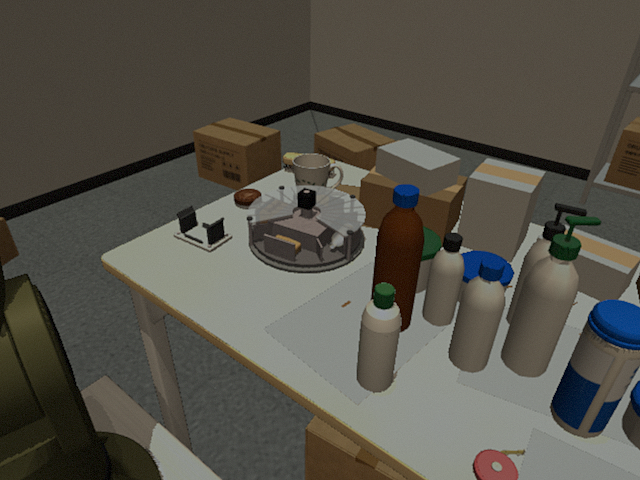

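Run:
```python
import cv2
a=cv2.imread('pics/top0.png')[155:295,185:345]
cv2.imwrite('pics/z.png',cv2.resize(a,None,fx=5,fy=4.2857,interpolation=cv2.INTER_CUBIC) if 0 else cv2.resize(a,None,fx=4.25,fy=4.25,interpolation=cv2.INTER_CUBIC))
```

```text
(no output)
```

View pics/z.png

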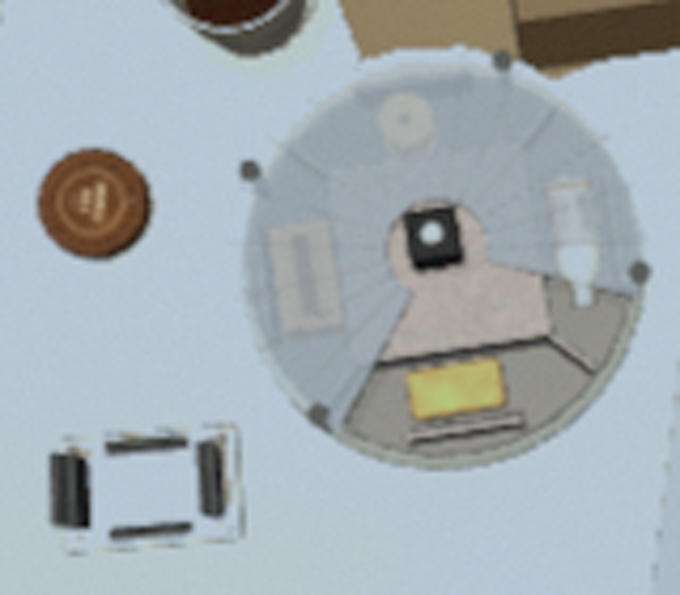

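The crop shows the wooden block in the left bay at (306,277), under the cover. The knob is at (432,236), the posts beside the opening at (639,271) and (319,413), and the cradle centre at about (147,488).

Run:
```python
from h import *
q=lambda p:np.array(p)/4.25+[185-.4,155-.4]
W=lambda p,z:ray('top0',q(p),z)[:,:2]
posts=W([(250,171),(503,60),(639,271),(319,413)],.074)
# circle fit radius 121
from scipy.optimize import least_squares
c=least_squares(lambda c:np.hypot(*(posts-c).T)-.121,posts.mean(0)).x
print('posts',posts,'c',c,np.hypot(*(posts-c).T))
knob=W([(409,213),(459,204),(465,262),(412,271)],.116);print('knob',knob,knob.mean(0))
d=posts-c;a=np.degrees(np.arctan2(d[:,1],d[:,0]));print('ang',a)
blk=W([(268,229),(327,220),(343,326),(284,335)],.058);print('blk',blk,blk.mean(0))
e=blk.mean(0)-c;print('blk ang',np.degrees(np.arctan2(e[1],e[0])),np.hypot(*e))
for i,j in((0,1),(1,2),(2,3),(3,0)):
  v=knob[j]-knob[i];print('knob edge',np.degrees(np.arctan2(v[1],v[0])))
for i,j in((1,2),(0,3),(0,1),(3,2)):
  v=blk[j]-blk[i];print('blk edge',np.degrees(np.arctan2(v[1],v[0])),np.hypot(*v))
hub=W([(382,361),(550,338)],.06);v=hub[1]-hub[0];print('hub edge',np.degrees(np.arctan2(v[1],v[0])),np.hypot(*v))
lips=W([(106,446),(187,438),(110,535),(191,526)],.017);print('lips',lips,lips.mean(0))
v=lips[1]-lips[0];print(np.degrees(np.arctan2(v[1],v[0])));v=lips[3]-lips[2];print(np.degrees(np.arctan2(v[1],v[0])))
pl=W([(60,437),(240,425),(243,537),(70,553)],.008);print('plate',pl,pl.mean(0))
print('tin',W((95,203),.024),'bottle',ray('top0',(424,309),.172))
print('opening posts',c)
```

```text
posts [[0.67599455 0.27488997]
 [0.74508383 0.12528107]
 [0.61747852 0.043478  ]
 [0.53171739 0.23010281]] c [0.63105392 0.1629846 ] [0.12059217 0.12010152 0.12027518 0.11988578]
knob [[0.64246746 0.1763773 ]
 [0.6479317  0.1478936 ]
 [0.61429411 0.14394423]
 [0.60885201 0.17401873]] [0.62838632 0.16055847]
ang [ 68.11985496 -18.29626158 -96.48075911 145.95448519]
blk [[0.64417223 0.2655854 ]
 [0.64995361 0.23027049]
 [0.58566611 0.2191099 ]
 [0.57995093 0.2541614 ]] [0.61493572 0.2422818 ]
blk ang 101.48959704127145 0.08091873573332499
knob edge -79.14045233524982
knob edge -173.3035849515984
knob edge 100.25690639846309
knob edge 4.013476779371762
blk edge -170.15135226549472 0.06524906577544712
blk edge -169.91344960546292 0.0652294583811613
blk edge -80.70262217868883 0.03578501422429424
blk edge -80.73936477479097 0.03551438414031547
hub edge -81.64072977395517 0.10061507310802183
lips [[0.51638051 0.36717681]
 [0.52173415 0.31768452]
 [0.46212422 0.36253537]
 [0.46804193 0.31337151]] [0.4920702  0.34019205]
-83.82625926557938
-83.13648993270465
plate [[0.52250205 0.39792307]
 [0.53091943 0.28691314]
 [0.46207495 0.28292552]
 [0.45132487 0.38866649]] [0.49170532 0.33910706]
tin [[0.6665462  0.37851283]] bottle [[ 0.39620972 -0.15213225  0.172     ]]
opening posts [0.63105392 0.1629846 ]
```

>>> carry_out(
  targets=[0, 0, -66, 0.471, -0.468, 0, 100, 0, 0, -66, 0.471, -0.468, 0, 100, 0, 0, -66, 0.471, -0.468, 0, 100, 0, 0, -66, 0.471, -0.468, 0, 100, 0, 0, -66, 0.471, -0.468, 0, 100, 0, 0, -66, 0.471, -0.468, 0, 100, 0, 0, -66, 0.471, -0.468, 0, 100, 0, 0, -66, 0.471, -0.468, 0, 100, 0, 0, -66, 0.471, -0.468, 0, 100, 0, 0, -66, 0.471, -0.468, 0, 100, 0, 0, -66, 0.471, -0.468, 0, 100, 0, 0, -66, 0.471, -0.468, 0, 100, 0, 0, -66, 0.471, -0.468, 0, 100, 0, 0, -66, 0.471, -0.468, 0, 100, 0, 0, -66, 0.471, -0.468, 0, 100, 0, 0, -66, 0.471, -0.468, 0, 100, 0, 0, -66, 0.471, -0.468, 0, 100, 0, 0, -66, 0.471, -0.468, 0, 100, 0, 0, -66, 0.471, -0.468, 0, 100],
)

```text
time: 1.68
eef_pos: [0.6286, 0.1629, 0.2306]
tcp_rot: [0.643, 0.766, -0.0, -0.001]
ft_force: [-0.4, 1.0, -0.4]
gripper_width: 0.0854
grip_force: 0.0
```

Run:
```python
from h import *
snap('wrist','w1');s=ctrl.sense();print(s['eef_pos'],s['tcp_rot'],s['joint_pos'],s['time'])
```

```text
[0.62824343 0.1641049  0.23077682] [ 6.42622739e-01  7.66182324e-01 -1.50936458e-04 -7.99623577e-04] [-0.6408828   0.33505042  0.44374781  1.46847096 -0.14562377  1.37175314
 -0.01478803] 1.7333
```

View pics/w1.png

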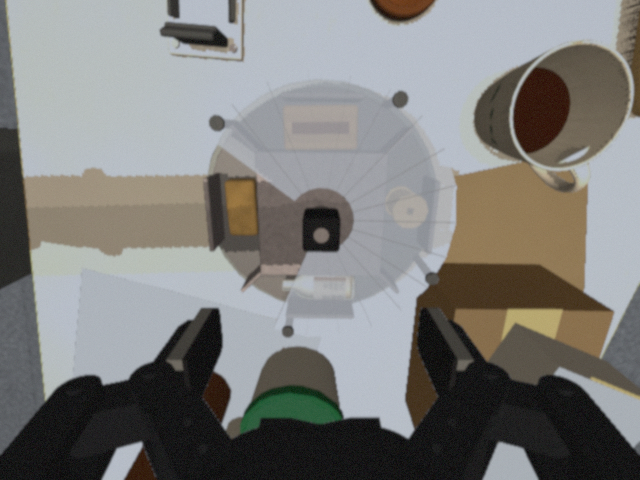

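The wrist view shows the knob dot at (321,235), post caps at (217,123), (400,99), (432,279) and (288,331), and the block under the cover at (320,127).

Run:
```python
from h import *
from scipy.optimize import least_squares
p=ray('w1',[(217,123),(400,99),(432,279),(288,331)],.074)[:,:2]
c=least_squares(lambda c:np.hypot(*(p-c).T)-.121,p.mean(0)).x
print(c,np.hypot(*(p-c).T),np.degrees(np.arctan2(*(p-c).T[::-1])))
print('knob dot',ray('w1',(321,235),.116))
im=cv2.imread('pics/w1.png').max(2);m=(im[195:262,295:350]<60).astype('u1');print(cv2.boundingRect(m),cv2.minAreaRect(cv2.findNonZero(m)))
k=ray('w1',[(304,209),(340,209),(340,250),(303,250)],.116);print(k[:,:2])
print('axis top,base',proj('w1',[[.63,.162,.116],[*c,.116],[*c,.082]]))
print('blk',ray('w1',[(321,127),(285,129),(357,127)],.058)[:,:2])
s=ctrl.sense();print(s['eef_pos'])
```

```text
[0.62985545 0.16502619] [0.12024167 0.12003872 0.12057946 0.11981092] [145.84960963  67.86849594 -18.65830427 -96.42258473]
knob dot [[0.62949851 0.16445061 0.116     ]]
(8, 12, 37, 44) ((26.0, 33.5), (43.0, 36.0), 90.0)
[[0.61302115 0.18282264]
 [0.64029231 0.18755397]
 [0.64662747 0.15468468]
 [0.61747381 0.14962133]]
axis top,base [[321.09167473 238.02273086]
 [321.57209713 234.38605349]
 [321.40047423 223.07191975]]
blk [[0.61574055 0.24420383]
 [0.58494053 0.23718491]
 [0.6467633  0.24957572]]
[0.62824343 0.1641049  0.23077682]
```

>>> carry_out(
  targets=[0, 0, 0, 0.001, 0.001, -0.035, 100, 0, 0, 0, 0.001, 0.001, -0.07, 100, 0, 0, 0, 0.001, 0.001, -0.1, 100, 0, 0, 0, 0.001, 0.001, -0.125, 100, 0, 0, 0, 0.001, 0.001, -0.143, 100, 0, 0, 0, 0.001, 0.001, -0.143, 100, 0, 0, 0, 0.001, 0.001, -0.143, 0, 0, 0, 0, 0.001, 0.001, -0.143, 0, 0, 0, 0, 0.001, 0.001, -0.143, 0, 0, 0, 0, 0.001, 0.001, -0.143, 0, 0, 0, 0, 0.001, 0.001, -0.143, 0, 0, 0, 0, 0.001, 0.001, -0.143, 0, 0, 0, 0, 0.001, 0.001, -0.143, 0, 0, 0, 0, 0.001, 0.001, -0.143, 0, 0, 0, 0, 0.001, 0.001, -0.143, 0],
)

```text
time: 2.98
eef_pos: [0.6295, 0.1637, 0.0901]
tcp_rot: [0.643, 0.766, -0.0, -0.001]
ft_force: [-4.8, -0.1, 6.7]
gripper_width: 0.0288
grip_force: 63.6
```

>>> carry_out(
  targets=[0, 0, 2, 0, 0, 0, 0, 0, 0, 6, 0, 0, 0, 0, 0, 0, 11, 0, 0, 0, 0, 0, 0, 17, 0, 0, 0, 0, 0, 0, 23, 0, 0, 0, 0, 0, 0, 29, 0, 0, 0, 0, 0, 0, 35, 0, 0, 0, 0, 0, 0, 41, 0, 0, 0, 0, 0, 0, 47, 0, 0, 0, 0, 0, 0, 53, 0, 0, 0, 0, 0, 0, 59, 0, 0, 0, 0, 0, 0, 65, 0, 0, 0, 0, 0, 0, 71, 0, 0, 0, 0, 0, 0, 77, 0, 0, 0, 0, 0, 0, 83, 0, 0, 0, 0, 0, 0, 89, 0, 0, 0, 0, 0, 0, 95, 0, 0, 0, 0, 0, 0, 100, 0, 0, 0, 0, 0, 0, 103, 0, 0, 0, 0, 0, 0, 105, 0, 0, 0, 0],
)

```text
time: 4.65
eef_pos: [0.6304, 0.1652, 0.0901]
tcp_rot: [-0.217, 0.976, 0.001, 0.001]
ft_force: [-1.5, 3.1, 3.9]
gripper_width: 0.0287
grip_force: 63.2
```

>>> carry_out(
  targets=[0, 0, 0, 0, 0, 0, 0, 0, 0, 0, 0, 0, 0, 0, 0, 0, 0, 0, 0, 0, 0, 0, 0, 0, 0, 0, 0, 0, 0, 0, 0, 0, 0, 0, 100, 0, 0, 0, 0, 0, 0, 100, 0, 0, 0, 0, 0, 0, 100, 0, 0, 0, 0, 0, 0, 100, 0, 0, 0, 0, 0, 0, 100, 0, 0, 0, 0, 0, 0, 100, 0, 0, 0, 0, 0, 0.03, 100, 0, 0, 0, 0, 0, 0.06, 100, 0, 0, 0, 0, 0, 0.09, 100, 0, 0, 0, -0.037, -0.017, 0.11, 100, 0, 0, 0, -0.074, -0.035, 0.11, 100, 0, 0, 0, -0.074, -0.035, 0.11, 100, 0, 0, 0, -0.074, -0.035, 0.11, 100, 0, 0, 0, -0.074, -0.035, 0.11, 100],
)

```text
time: 6.15
eef_pos: [0.5565, 0.1285, 0.1988]
tcp_rot: [-0.216, 0.976, 0.0, 0.001]
ft_force: [0.2, -0.6, -0.3]
gripper_width: 0.0854
grip_force: 0.0
```

Run:
```python
from h import *
snap('wrist','w2');s=ctrl.sense();print(s['eef_pos'],s['tcp_rot'],s['joint_pos'],s['time'])
```

```text
[0.55694162 0.12897884 0.1985997 ] [-2.15841402e-01  9.76428221e-01  1.82866276e-04  6.21036449e-04] [-0.36780618  0.17110433  0.10532478  1.70169341 -0.01907408  1.26851862
  1.74755121] 6.2
```

View pics/w2.png

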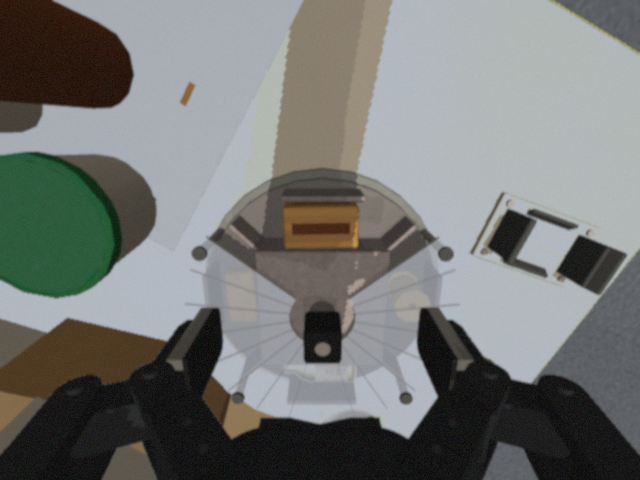

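The block now stands squarely in the opening: its top spans (285..358, 205..249), with the groove at (321,229). The cradle is at upper right, around (548,241).

Run:
```python
from h import *
g=ray('w2',[(321,229),(292,229),(350,229)],.058)[:,:2];print(g)
print('corn',ray('w2',[(285,205),(357,204),(358,249),(285,249)],.058)[:,:2])
v=g[2]-g[0];print(np.degrees(np.arctan2(v[1],v[0])))
print(proj('w2',[[*g[0],.058],[*g[0],.018]]))
print('pl',ray('w2',[(504,193),(627,255),(601,294),(473,252)],.008)[:,:2])
t=ctrl.sense();q=t['tcp_rot'];print(t['eef_pos'],2*np.degrees(np.arctan2(q[1],q[0]))-90)
from scipy.spatial.transform import Rotation as R
print(R.from_quat(q).as_matrix())
```

```text
[[0.55751022 0.13006992]
 [0.56801417 0.10733386]
 [0.54700473 0.1528093 ]]
corn [[0.55112012 0.09361013]
 [0.52486272 0.14838977]
 [0.56048197 0.16737815]
 [0.58744474 0.1090084 ]]
114.79671809617732
[[321.         229.        ]
 [320.79191214 217.44751024]]
pl [[0.46190171 0.284162  ]
 [0.46243209 0.43816501]
 [0.50988384 0.44326368]
 [0.52700577 0.29042196]]
[0.55694162 0.12897884 0.1985997 ] 114.92979561829611
[[-9.06824207e-01 -4.21507498e-01  1.13385480e-03]
 [-4.21507044e-01  9.06824912e-01  6.25202339e-04]
 [-1.29173526e-03  8.90208291e-05 -9.99999162e-01]]
```

>>> carry_out(
  targets=[0, 0, 0, 0, 0, -0.035, 100, 0, 0, 0, 0, 0, -0.07, 100, 0, 0, 0, 0, 0, -0.1, 100, 0, 0, 0, 0, 0, -0.125, 100, 0, 0, 0, 0, 0, -0.145, 100, 0, 0, 0, 0, 0, -0.16, 100, 0, 0, 0, 0, 0, -0.17, 100, 0, 0, 0, 0, 0, -0.176, 100, 0, 0, 0, 0, 0, -0.176, 100, 0, 0, 0, 0, 0, -0.176, 0, 0, 0, 0, 0, 0, -0.176, 0, 0, 0, 0, 0, 0, -0.176, 0, 0, 0, 0, 0, 0, -0.176, 0, 0, 0, 0, 0, 0, -0.176, 0, 0, 0, 0, 0, 0, -0.176, 0],
)

```text
time: 7.45
eef_pos: [0.5574, 0.1289, 0.0237]
tcp_rot: [-0.216, 0.976, 0.0, 0.001]
ft_force: [0.9, 0.5, 5.7]
gripper_width: 0.0649
grip_force: 67.5
```

>>> carry_out(
  targets=[0, 0, 0, 0, 0, 0.015, 0, 0, 0, 0, 0, 0, 0.04, 0, 0, 0, 0, 0, 0, 0.07, 0, 0, 0, 0, 0, 0, 0.085, 0, 0, 0, -4, -0.02, 0.012, 0.085, 0, 0, 0, -8, -0.048, 0.03, 0.085, 0, 0, 0, -12, -0.076, 0.047, 0.085, 0, 0, 0, -16, -0.1, 0.062, 0.085, 0, 0, 0, -18.4, -0.117, 0.071, 0.075, 0, 0, 0, -18.4, -0.117, 0.071, 0.05, 0, 0, 0, -18.4, -0.117, 0.071, 0.025, 0, 0, 0, -18.4, -0.117, 0.071, 0.005, 0, 0, 0, -18.4, -0.117, 0.071, -0.008, 0, 0, 0, -18.4, -0.117, 0.071, -0.014, 0, 0, 0, -18.4, -0.117, 0.071, -0.017, 0, 0, 0, -18.4, -0.117, 0.071, -0.017, 0, 0, 0, -18.4, -0.117, 0.071, -0.017, 0],
)

```text
time: 8.87
eef_pos: [0.4395, 0.1995, 0.0058]
tcp_rot: [-0.057, 0.998, 0.0, 0.0]
ft_force: [-0.3, 0.2, -1.6]
gripper_width: 0.0653
grip_force: 67.0
```

>>> carry_out(
  targets=[0, 0, 0, 0, 0, 0, 100, 0, 0, 0, 0, 0, 0, 100, 0, 0, 0, 0, 0, 0, 100, 0, 0, 0, 0, 0, 0, 100, 0, 0, 0, 0, 0, 0, 100, 0, 0, 0, 0, 0, 0.03, 100, 0, 0, 0, 0, 0, 0.065, 100, 0, 0, -7, 0, 0, 0.1, 100, 0, 0, -14, 0, 0, 0.14, 100, 0, 0, -21, 0, 0, 0.18, 100, 0, 0, -28, 0, 0, 0.2, 100, 0, 0, -35, 0, 0, 0.2, 100, 0, 0, -42, 0, 0, 0.2, 100, 0, 0, -49, 0, 0, 0.2, 100, 0, 0, -56, 0, 0, 0.2, 100, 0, 0, -63, 0, 0, 0.2, 100, 0, 0, -70, 0, 0, 0.2, 100, 0, 0, -77, 0, 0, 0.2, 100, 0, 0, -84, 0, 0, 0.2, 100, 0, 0, -90, 0, 0, 0.2, 100],
)

```text
time: 10.53
eef_pos: [0.4391, 0.1994, 0.2053]
tcp_rot: [0.668, 0.744, -0.0, 0.0]
ft_force: [-0.5, -1.5, -0.0]
gripper_width: 0.0856
grip_force: 0.0
```

>>> carry_out(
  targets=[0, 0, 0, 0, 0, 0, 100, 0, 0, 0, 0, 0, 0, 100, 0, 0, 0, 0, 0, 0, 100, 0, 0, 0, 0, 0, 0, 100],
)

```text
time: 10.87
eef_pos: [0.4392, 0.1995, 0.2053]
tcp_rot: [0.665, 0.747, 0.0, 0.0]
ft_force: [0.8, -0.2, -0.7]
gripper_width: 0.0851
grip_force: 0.0
```

Run:
```python
from h import *
snap('wrist','w3');s=ctrl.sense();print(s['eef_pos'],s['tcp_rot'],s['joint_pos'],s['time'])
```

```text
[0.43916482 0.19947728 0.20533345] [ 6.65239945e-01  7.46629636e-01 -8.13611046e-06  3.43307193e-05] [-5.29164675e-01 -1.97467339e-02  4.71187464e-02  1.89114685e+00
  1.04697908e-03  1.27016176e+00 -3.67199092e-01] 10.9167
```

View pics/w3.png

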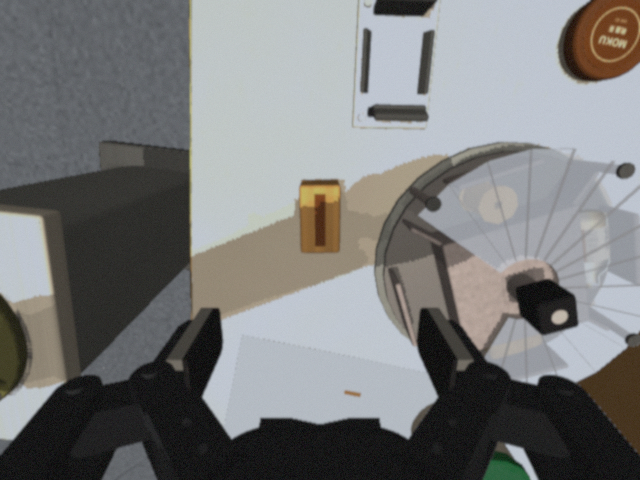

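The block stands free with its groove at (320,220). The cradle is at the top, around (395,62), so I'll take a second look from directly above it with the same relative view.

>>> carry_out(
  targets=[0, 0, 0, 0.013, 0.035, 0, 100, 0, 0, 0, 0.026, 0.07, 0, 100, 0, 0, 0, 0.039, 0.105, 0, 100, 0, 0, 0, 0.053, 0.14, 0, 100, 0, 0, 0, 0.053, 0.14, 0, 100, 0, 0, 0, 0.053, 0.14, 0, 100, 0, 0, 0, 0.053, 0.14, 0, 100, 0, 0, 0, 0.053, 0.14, 0, 100],
)

```text
time: 11.58
eef_pos: [0.4924, 0.3379, 0.2054]
tcp_rot: [0.666, 0.746, -0.0, 0.0]
ft_force: [0.1, 0.2, 0.8]
gripper_width: 0.0855
grip_force: 0.0
```

Run:
```python
from h import *
d=snap('wrist','w4');s=ctrl.sense();print(s['eef_pos'],s['tcp_rot'],s['time'])
a=cv2.imread('pics/w4.png')[110:310,220:420];b=cv2.imread('pics/w3.png')[110:310,220:420]
cv2.imwrite('pics/w4z.png',np.hstack([cv2.resize(x,None,fx=2,fy=2,interpolation=cv2.INTER_CUBIC) if 0 else cv2.resize(x,(400,400),interpolation=cv2.INTER_CUBIC) for x in(a,b)]))
```

```text
[0.49247074 0.33786223 0.20570369] [6.66408733e-01 7.45586530e-01 3.67602857e-05 3.54882799e-04] 11.6333
```

View pics/w4z.png

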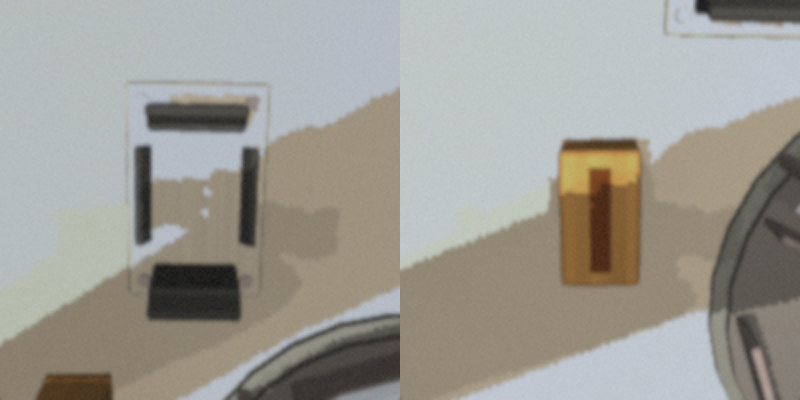

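Left panel (seen from over the cradle): lips at x 134–150 and 240–258, y 146–246, plate far edge (126,82)–(270,84). Right panel: the block's top spans (560..639, 150..284).

Run:
```python
from h import *
Q=lambda p:np.array(p,float)/2+[220-.25,110-.25]
A=lambda a:np.degrees(np.arctan2(a[1],a[0]))
b=ray('w3',Q([(160,150),(238,150),(239,284),(161,284)]),.058-.018)[:,:2]
print('blk',b.mean(0),A(b[0]-b[3]),A(b[1]-b[2]),A(b[1]-b[0]),np.hypot(*(b[0]-b[3])),np.hypot(*(b[1]-b[0])))
g=ray('w3',Q([(199,168),(199,272)]),.04)[:,:2];print('groove',g.mean(0),A(g[0]-g[1]))
lo=ray('w4',Q([(134,146),(258,148),(257,246),(135,244)]),.017)[:,:2]
print('lip',lo.mean(0),A(lo[0]-lo[3]),A(lo[1]-lo[2]),A(lo[1]-lo[0]),np.hypot(*(lo[1]-lo[0])),np.hypot(*(lo[0]-lo[3])))
li=ray('w4',Q([(150,195),(241,195)]),.008)[:,:2];print('foot',li.mean(0),np.hypot(*(li[1]-li[0])))
p=ray('w4',Q([(126,82),(270,84),(260,294),(128,290)]),.008)[:,:2]
print('plate',p.mean(0),A(p[1]-p[0]),A(p[0]-p[3]),A(p[1]-p[2]),np.hypot(*(p[1]-p[0])),np.hypot(*(p[0]-p[3])))
# model reprojection
for c in ([.492,.340],):
  for th in (96.,):
    u=np.array([np.cos(np.radians(th)),np.sin(np.radians(th))]);x=np.array([u[1],-u[0]]);c=np.array(c)
    def P(a,bb,z):return [*(c+x*a+u*bb),z]
    L=[P(-.035,.055,.008),P(.035,.055,.008),P(.035,-.055,.008),P(-.035,-.055,.008),P(-.027,.025,.017),P(.027,.025,.017),P(.027,-.025,.017),P(-.027,-.025,.017),P(-.022,.0365,.043),P(.022,.0365,.043),P(-.022,-.0365,.043),P(.022,-.0365,.043)]
    print(((proj('w4',L)-[219.75,109.75])*2).round(0).tolist())
```

```text
blk [0.43919213 0.20027802] 95.91386903224841 97.97879177070449 6.528831112410997 0.06415200583966234 0.03509939527815347
groove [0.43907095 0.19922497] 96.51806960783874
lip [0.49014768 0.3435671 ] 95.20059499339733 97.31846052519197 5.42836653910103 0.05990154039741054 0.04938604325378338
foot [0.48994164 0.34260062] 0.04617428615342473
plate [0.49003653 0.34383811] 5.579679707535626 94.97086105416174 95.40669118183705 0.06940233112136439 0.10696860508054913
[[127.0, 89.0], [272.0, 90.0], [264.0, 302.0], [133.0, 301.0], [144.0, 154.0], [255.0, 155.0], [252.0, 253.0], [145.0, 252.0], [150.0, 137.0], [249.0, 138.0], [152.0, 292.0], [245.0, 292.0]]
```

>>> carry_out(
  targets=[0, 0, 0, -0.013, -0.035, 0, 100, 0, 0, 0, -0.026, -0.07, 0, 100, 0, 0, 0, -0.039, -0.105, 0, 100, 0, 0, 0, -0.053, -0.14, 0, 100, 0, 0, 0, -0.053, -0.14, -0.03, 100, 0, 0, 0, -0.053, -0.14, -0.065, 100, 0, 0, 0, -0.053, -0.14, -0.1, 100, 0, 0, 0, -0.053, -0.14, -0.13, 100, 0, 0, 0, -0.053, -0.14, -0.155, 100, 0, 0, 0, -0.053, -0.14, -0.175, 100, 0, 0, 0, -0.053, -0.14, -0.185, 100, 0, 0, 0, -0.053, -0.14, -0.189, 100, 0, 0, 0, -0.053, -0.14, -0.189, 0, 0, 0, 0, -0.053, -0.14, -0.189, 0, 0, 0, 0, -0.053, -0.14, -0.189, 0, 0, 0, 0, -0.053, -0.14, -0.189, 0, 0, 0, 0, -0.053, -0.14, -0.189, 0, 0, 0, 0, -0.053, -0.14, -0.189, 0, 0, 0, 0, -0.053, -0.14, -0.189, 0, 0, 0, 0, -0.053, -0.14, -0.189, 0],
)

```text
time: 13.3
eef_pos: [0.4406, 0.2002, 0.0179]
tcp_rot: [0.666, 0.746, 0.001, 0.001]
ft_force: [0.1, -0.5, 7.8]
gripper_width: 0.037
grip_force: 62.5
```

>>> carry_out(
  targets=[0, 0, 0, 0, 0, 0.02, 0, 0, 0, 0, 0, 0, 0.05, 0, 0, 0, 0, 0, 0, 0.08, 0, 0, 0, -1, 0.012, 0.034, 0.085, 0, 0, 0, -1, 0.025, 0.07, 0.085, 0, 0, 0, -1, 0.038, 0.106, 0.085, 0, 0, 0, -1, 0.048, 0.134, 0.08, 0, 0, 0, -1, 0.0505, 0.1435, 0.07, 0, 0, 0, -1, 0.0505, 0.1435, 0.062, 0, 0, 0, -1, 0.0505, 0.1435, 0.062, 0, 0, 0, -1, 0.0505, 0.1435, 0.062, 0],
)

```text
time: 14.22
eef_pos: [0.4889, 0.3406, 0.077]
tcp_rot: [0.673, 0.74, -0.002, 0.0]
ft_force: [-0.3, 0.0, -1.3]
gripper_width: 0.0367
grip_force: 61.5
```

Run:
```python
from h import *
d=snap('wrist','w5');snap('top','t5');snap('side','s5');s=ctrl.sense();print(s['eef_pos'],s['tcp_rot'],s['time'])
a=cv2.imread('pics/w5.png')[60:360,160:480];b=cv2.imread('pics/s5.png')[180:270,155:251];
cv2.imwrite('pics/w5z.png',np.hstack([cv2.resize(a,(480,450),interpolation=cv2.INTER_CUBIC),cv2.resize(b,(320,300),interpolation=cv2.INTER_CUBIC)[np.r_[0:300,[299]*150]]]))
```

```text
[0.49010542 0.34152556 0.07887739] [6.72958866e-01 7.39679825e-01 1.06847560e-04 3.30203885e-04] 14.3667
```

View pics/w5z.png

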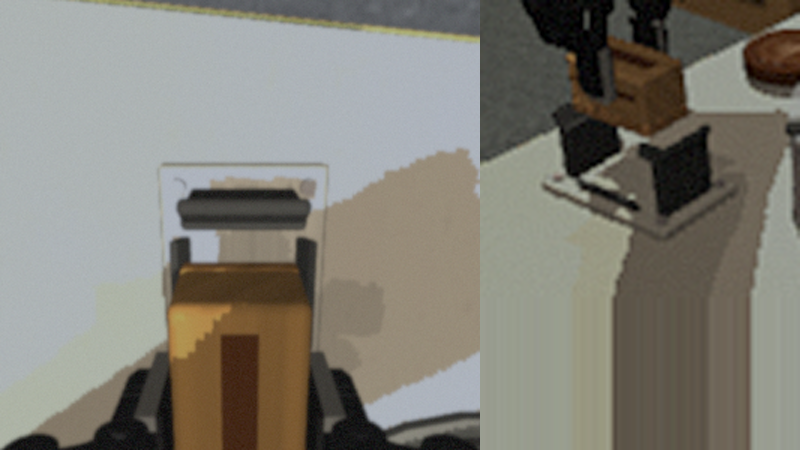

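The wrist crop shows the block's far end above the cradle: bottom edge (183..300,266), top edge (170..308,304), plate far edge (160..328,163). The side crop shows it level over the cheeks.

Run:
```python
from h import *
Q=lambda p:np.array(p,float)/1.5+[160-.2,60-.2]
W=lambda p,z:ray('w5',Q(p),z)[:,:2]
th=np.radians(95.5);u=np.array([np.cos(th),np.sin(th)])
A=lambda a:np.degrees(np.arctan2(a[1],a[0]))
b=W([(183,266),(300,266)],.061);t=W([(169,305),(308,303)],.101)
for n,e in(('bot',b),('top',t)):print(n,e,'centre',e.mean(0)-.033*u,A(e[1]-e[0]),np.hypot(*(e[1]-e[0])))
p=W([(160,163),(328,163)],.008);print('plate',p.mean(0)-.055*u,A(p[1]-p[0]),np.hypot(*(p[1]-p[0])))
l=W([(170,239),(317,238)],.017);print('lips far',l.mean(0)-.025*u,A(l[1]-l[0]))
print(ctrl.sense()['eef_pos'])
```

```text
bot [[0.46779448 0.36941859]
 [0.5055956  0.37299058]] centre [0.48985795 0.33835651] 5.398099871363459 0.03796951100158076
top [[0.46844235 0.37207811]
 [0.50281147 0.37587121]] centre [0.48878982 0.34112658] 6.2978768161269185 0.034577797295458665
plate [0.49047931 0.34338665] 5.367061112858826 0.06818583314811466
lips far [0.49015169 0.34411176] 5.791342778055492
[0.49010542 0.34152556 0.07887739]
```

>>> carry_out(
  targets=[0, 0, 0, 0, 0, 0, 0, 0, 0, 0, 0, 0, 0, 0, 0, 0, 0, 0, 0, 0, 0],
)

```text
time: 14.62
eef_pos: [0.4899, 0.3427, 0.0789]
tcp_rot: [0.672, 0.74, 0.0, 0.0]
ft_force: [-0.3, 0.0, -1.4]
gripper_width: 0.037
grip_force: 61.5
```

>>> carry_out(
  targets=[0, 0, 0, 0, 0.002, 0, 0, 0, 0, 0, 0, 0.002, -0.005, 0, 0, 0, 0, 0, 0.002, -0.012, 0, 0, 0, 0, 0, 0.002, -0.02, 0, 0, 0, 0, 0, 0.002, -0.027, 0, 0, 0, 0, 0, 0.002, -0.034, 0, 0, 0, 0, 0, 0.002, -0.04, 0, 0, 0, 0, 0, 0.002, -0.045, 0, 0, 0, 0, 0, 0.002, -0.048, 0, 0, 0, 0, 0, 0.002, -0.05, 0, 0, 0, 0, 0, 0.002, -0.05, 0],
)

```text
time: 15.53
eef_pos: [0.4895, 0.3449, 0.0279]
tcp_rot: [0.672, 0.74, -0.0, -0.0]
ft_force: [0.2, -0.1, -1.3]
gripper_width: 0.0371
grip_force: 61.5
```

>>> carry_out(
  targets=[0, 0, 0, 0, 0, -0.001, 0, 0, 0, 0, 0, 0, -0.002, 0, 0, 0, 0, 0, 0, -0.0025, 0, 0, 0, 0, 0, 0, -0.0025, 0, 0, 0, 0, 0, 0, -0.0025, 0],
)

```text
time: 15.95
eef_pos: [0.4898, 0.345, 0.026]
tcp_rot: [0.672, 0.74, 0.0, 0.0]
ft_force: [-1.0, 0.1, -1.3]
gripper_width: 0.0371
grip_force: 61.6
```

Run:
```python
from h import *
d=snap('wrist','w6');s=ctrl.sense();print(s['eef_pos'],s['ft_force'],s['time'])
a=cv2.imread('pics/w6.png')[60:360,120:520]
cv2.imwrite('pics/w6z.png',cv2.resize(a,(800,600),interpolation=cv2.INTER_CUBIC))
```

```text
[0.48977884 0.3450365  0.02600369] [-0.57293817 -0.37449306 -1.65246016] 16.0
```

View pics/w6z.png

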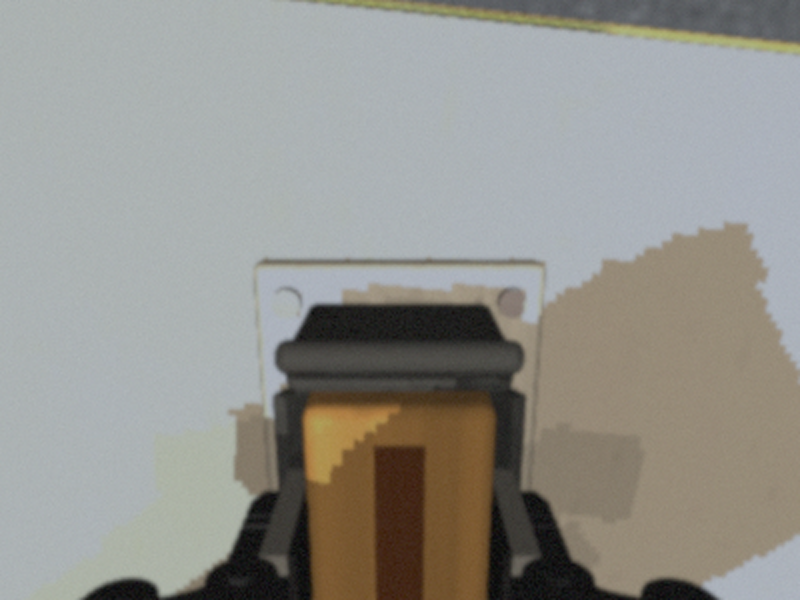

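The block sits between the cheeks and lips, centred at (400,400+), with no side force. I'll press lightly down to feel the floor.

>>> carry_out(
  targets=[0, 0, 0, 0, 0, -0.001, 0, 0, 0, 0, 0, 0, -0.002, 0, 0, 0, 0, 0, 0, -0.002, 0, 0, 0, 0, 0, 0, -0.002, 0],
)

```text
time: 16.33
eef_pos: [0.4898, 0.3451, 0.026]
tcp_rot: [0.672, 0.74, 0.0, 0.0]
ft_force: [-4.7, -2.7, 11.0]
gripper_width: 0.0367
grip_force: 62.9
```

Floor contact at the predicted height. I'll release and retreat.

>>> carry_out(
  targets=[0, 0, 0, 0, 0, 0.001, 0, 0, 0, 0, 0, 0, 0.001, 0, 0, 0, 0, 0, 0, 0.001, 100, 0, 0, 0, 0, 0, 0.001, 100, 0, 0, 0, 0, 0, 0.001, 100, 0, 0, 0, 0, 0, 0.001, 100, 0, 0, 0, 0, 0, 0.001, 100, 0, 0, 0, 0, 0, 0.001, 100, 0, 0, 0, 0, 0, 0.02, 100, 0, 0, 0, 0, 0, 0.05, 100, 0, 0, 0, 0, 0, 0.085, 100, 0, 0, 0, 0, 0, 0.12, 100, 0, 0, 0, 0, 0, 0.16, 100, 0, 0, 0, 0, 0, 0.18, 100, 0, 0, 0, 0, 0, 0.18, 100, 0, 0, 0, 0, 0, 0.18, 100, 0, 0, 0, 0, 0, 0.18, 100, 0, 0, 0, 0, 0, 0.18, 100],
)

```text
time: 17.83
eef_pos: [0.4889, 0.3443, 0.2019]
tcp_rot: [0.672, 0.74, -0.002, -0.0]
ft_force: [-0.3, 1.1, -0.1]
gripper_width: 0.0854
grip_force: 0.0
```

Run:
```python
from h import *
d=snap('wrist','w7');s=ctrl.sense();print(s['eef_pos'],s['ft_force'],s['time'])
a=cv2.imread('pics/w7.png')[60:360,120:520]
cv2.imwrite('pics/w7z.png',cv2.resize(a,(800,600),interpolation=cv2.INTER_CUBIC))
```

```text
[0.48887307 0.34434654 0.2018903 ] [0.15520803 0.1053557  0.42303904] 17.8833
```

View pics/w7z.png

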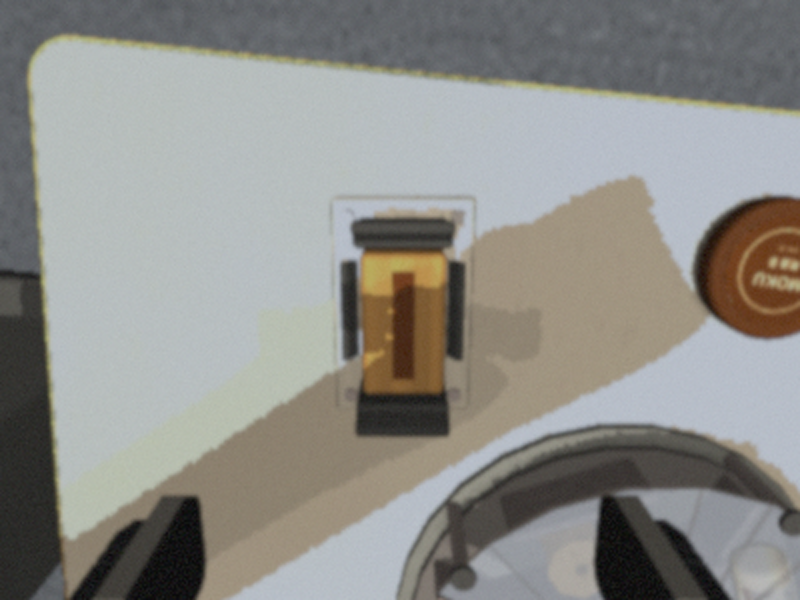

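The block sits flat in the cradle at (403,322), between both cheeks and lips. The gripper is clear of it and the tin is undisturbed.

```bash
python3 -c "
from h import *
print(order.sign_off())"
```

```text
the job is handed in; nothing more can be done
None
```

I turned the caddy, took the block out, regripped it on the table, seated it in the waxing cradle and handed the job in at about 18 s; the last picture shows it between the cheeks and lips, but sign-off returned no verdict.

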